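# Find and seat the rocking cover of a parts organiser

### The arm

A 6-joint arm with a two-finger parallel gripper is mounted at the origin on the work surface. World frame = base frame: x ahead of the robot, y to its left, z up, the work surface at z = 0. Lengths are in mm, angles in degrees, forces in N, time in s.
With the tool pointing down it reaches from about 350 to 850 mm from the base axis. Payload 8.1 kg.
Tool frame: the origin (TCP) lies at the very end of the fingers, on their centre line; the grasp point (between the pads) lies 19 mm behind it; z points along the fingers, y is the line along which they close (so a half turn about z gives the same grasp; the last joint's range is limited). The gripper opens to 85 mm and grips with 20 to 120 N. Pads are 22 mm wide; open, the fingers measure 114 mm over their backs; the gripper's body (76 mm by 85 mm) begins 54 mm behind the grasp point. The pads swing forward as they close: fully open they stand 13 mm farther back than shut.
Start: joints at [60.596, 7.471, 85.268, -0, 87.261, -4.893], TCP at [248.902, 545.942, 231.292] pointing down, gripper open.
Joint ranges: [-169.43, 169.43], [-51.17, 129.36], [1.28, 143.12], [-76.62, 256.62], [0, 156.53], [-152.29, 152.29]. Speed limits (degrees/s): [136.94, 136.94, 159.86, 180, 180, 180].

### API

Orientations are given as [roll, pitch, yaw] about the fixed x, y, z axes, in that order (R = Rz(yaw) Ry(pitch) Rx(roll)).
In Python, from bench import * gives the robot as it stands.
- The arm moves only by the tool play_rows, never from a script. Its argument "increments" is a list of rows, each a list of 3 entries, a list of its own where there are three numbers: the gripper's target within -1 to 1 (fully open at 1, half-way at 0, shut at -1), then the shift along the tool's x, y, z in mm, then the turn about the tool's z in rad. A call has 1 to 12 rows; each row shifts and turns the commanded pose from where the row before left it, along the tool's axes as they then stand; what a row does not reach is not made up. A row lasts 1/12 s, in which the tool goes at most 41.7 mm and 7.16 degrees, less where a joint would pass 70% of its speed; a pose out of reach is approached as far as the arm can. A call is refused whole if a number of a shift passes 41.7 or a number of a turn 0.125, either way. A call with a gripper value outside its range is refused whole. The fingers move at their own pace and stop on an object; "force" is the grip in N (left out, the last holds). Time passes only in rows, so rows that do not move let the fingers close. It gives the time, the measured TCP pose, the force, the opening and the grip force at its end, in the units of the state.
- sense(): the state, without advancing time (a new reading comes with each control period).
- snapshot(name): name is "scene" or "top" or "wrist"; returns a dict with "color" (384x512x3 uint8, red, green, blue), "intrinsics" (3x3 intrinsics, pixels), "world_from_camera" (4x4, takes a point from camera to world coordinates). Camera axes: x right, y down, z forward; pixel columns grow to the right and rows downward; lengths in mm; the calibration is good to about 2 mm. A picture is of the moment at which its call begins. There is no depth.
- hand_in(): hands the job in; it is judged then, once.
Trained networks look in a picture, given as the dict that the camera call returned (one of the last four; its "shot" number tells which), for a name from the list of things; names that differ only in an ending like _2 or _b are one class to them, and where a whole thing is asked for, a point or a joint stands for the part that bears it (a point fixed in the world has none). Each returns a list of dicts, best first, with "p" (0 to 1); they miss things now and then, are a little off and sometimes report something else, mostly with a low value. They report only what shows in the picture. A call takes as long as a camera call. They do not tell look-alikes from the thing itself.
- find_in(query, picture): "xyz" ([x, y, z] in mm, in the coordinates of the camera as it stood for that picture, good to about 4 mm: the middle of the surface that is visible of it).
- regions_of(query, picture): "mask" (384x512 bool, what is visible of it).
- pinpoint(query, picture): "xyz" ([x, y, z] in mm, in the coordinates of the camera as it stood for that picture, good to about 4 mm: a listed point, or the origin of a listed thing).
The state is a dict: "time": time; "joint_pos": joint angles; "qd": joint speeds; "joint_efforts": joint torques, N m; "tool_pos": TCP position; "tcp_rot": TCP orientation; "ft_force": force on the tool from outside, world axes, zero at the start; "wrist_torque": the same for the moment, N m; "finger_gap": finger opening in mm; "grip_force": force on a finger pad.
Only numpy, scipy, OpenCV 4.12 (cv2) and the standard library are available. Lean on these libraries where they do the work, as an engineer would, in place of code of your own. Each camera call takes 0.05 s, during which the arm holds its last target. There are 200 camera calls.

### The job

One of the four identical covers on the parts tray is not seated and see-saws under a finger. Press lightly near a side of the covers until you find the one that rocks, tipping it visibly under your fingertip, then press down firmly on its middle until it is fully home and steady. Only press the covers, never lift them off, and leave the other things on the desk and in the tray where they stand.

Things in the scene. Friction and masses are not known exactly. Their poses are not given: they have to be found in the camera images.
- tray: fixed grey organiser tray, 204 mm (its x) by 250 mm (its y), origin at the centre of its underside, rim 37 mm above the table. Four square pockets centred at x = +-47 mm, y = +-72 mm; between y = -22 and +22 mm runs an open aisle along x, floor 10 mm high, where a jar and a spool stand. The tops of the covers start 8 to 11 mm above the rim
- cover_a: one of four identical loose white plastic covers, 80 x 80 mm, 15 mm thick, about 90 g, with a round knob (26 mm across, 10 mm high) in the middle of the top. Origin at the centre of the underside; z up, x and y along its sides. Flat top 15 mm, knob top 25 mm above the origin
- cover_b: identical cover, same size and origin as cover_a. Each cover lies in a pocket with 2 mm of play each side. A seated cover rests on a rigid ledge under its whole border and does not give under a press anywhere
- cover_c: identical cover, same size and origin as cover_a. The covers lie up to 3 mm higher or lower than each other, seated or not, and all lie level until pressed, so sight does not tell which one is unseated
- cover_d: identical cover, same size and origin as cover_a. The unseated one (it may be any of the four) stands on a flat 18 mm stud under its middle, 5 mm above its ledge: 2 to 4 N about 31 mm from its centre towards any side tip it about 0.16 rad, 3 to 4 mm down where pressed; let go, it falls level again
- stud (a joint): how far the hidden stud under the one unseated cover is pushed down (m): about 0 at the start, 0.005 to 0.006 when that cover lies on its ledge. It does not say which cover. It is a friction fit: about 10 N on the knob moves it (15 to 22 N is ample) and it stays where it is pushed; a press at the cover's side hardly moves it
- jar: bystander: small glass screw jar, 28 mm across, 50 mm high, standing in the tray's aisle (top 60 mm above the table); origin at the centre of its underside
- spool: bystander: small copper spool, 30 mm across, 34 mm high, standing in the tray's aisle; origin at the centre of its underside
- tape: bystander: roll of packing tape lying flat beside the tray, 90 mm across, 48 mm high; origin at the centre of its underside
- carton: bystander: small cardboard carton beside the tray, 90 x 70 x 60 mm high; origin at the centre of its underside
- bottle: bystander: drinks bottle, 60 mm across, 190 mm high; origin at the centre of its underside
- mouse: bystander: computer mouse, 100 x 60 x 30 mm high; origin at the centre of its underside
- scanner: bystander: barcode scanner lying flat, about 190 x 55 x 35 mm high; origin on the underside, between body and grip
Not all that is in view belongs to the job. What is shaped like the cover_a but red or yellow is not meant.

How it is judged (in metres and radians):
On the way, in this order (a step that is already met when the one before it is completed fails the run):
1. the unseated cover is tipped by a press at its side: more than 0.05 rad while a finger touches it (((angle between cover_a's own z axis and vertical above 0.05 rad and contact force between the fingers and cover_a above 0.2 N) or (angle between cover_b's own z axis and vertical above 0.05 rad and contact force between the fingers and cover_b above 0.2 N) or (angle between cover_c's own z axis and vertical above 0.05 rad and contact force between the fingers and cover_c above 0.2 N) or (angle between cover_d's own z axis and vertical above 0.05 rad and contact force between the fingers and cover_d above 0.2 N))), for 0.1 s.
2. the stud under it is pushed down by more than 4.3 mm (value of joint stud above 0.0043 m), for 0.1 s.
At the end, for the whole second after the job is handed in: the stud under the formerly rocking cover is down by more than 4.3 mm, and all four covers lie in their pockets at rest, level within 0.025 rad, undersides less than 35 mm above the table (value of joint stud above 0.0043 m and angle between each of cover_a, cover_b, cover_c, cover_d's own z axis and vertical below 0.025 rad and z of each of cover_a, cover_b, cover_c, cover_d in the frame of tray below 0.035 m and linear speed of each of cover_a, cover_b, cover_c, cover_d below 0.02 m/s); the robot touches nothing.
It fails at once if a cover is lifted: its origin more than 45 mm above the tray's underside (z of any of cover_a, cover_b, cover_c, cover_d in the frame of tray above 0.045 m).
It fails at once if a cover is tipped up by more than 0.3 rad (angle between any of cover_a, cover_b, cover_c, cover_d's own z axis and vertical above 0.3 rad).
It fails at once if a bystander is moved more than 20 mm (distance of any of jar, spool, tape, carton, bottle, mouse, scanner from where it was at the start of the episode above 0.02 m).
It also fails if it takes over 51 s, if anything falls off the work surface, if the arm or the gripper's body presses on something with over 40 N, if the wrist force passes 120 N, or if a joint passes its speed limit or range.

## Working session

There is one attempt and no reset: what is moved stays moved. The work goes in short steps, Python scripts to look and compute and a tool call to move; the robot and the scene stay as the last step left them, time stands still between calls to the robot, and variables do not carry over. Pictures are saved under pics/ and viewed, at most 10 in all, crops included, and the job is handed in when it is done.

Besides the shell and the picture viewer there is one more tool, called after "Emit:" as name([rows], argument=value, ...), one row to a line, values as JSON. play_rows: Moves the arm, as the interface text tells. Its arguments: {"type":"object","properties":{"increments":{"type":"array","items":{"type":"array"}},"force":{"type":"number"}},"required":["increments"]}

```bash
mkdir -p pics
cat > h.py <<'E'
from bench import *
import numpy as np, cv2
def W(p,q): return (p["world_from_camera"]@np.append(q,1))[:3]
E
python3 - <<'E'
from h import *
s=sense(); print(s["time"],s["tool_pos"],s["tcp_rot"],s["ft_force"])
ims=[]
for n in ("top","scene"):
    p=snapshot(n); ims.append(p["color"][:,:,::-1])
    for q in ("cover_a","tray","jar","spool","bottle"):
        for f in (pinpoint,):
            for d in f(q,p)[:6]:
                x=np.array(d["xyz"]);u=p["intrinsics"]@x;u=u[:2]/u[2]
                print(n,q,round(d["p"],2),W(p,x).round(0),u.round(0))
cv2.imwrite("pics/a.png",ims[0]);cv2.imwrite("pics/b.png",ims[1])
E
```

```text
0.0 [248.62821105 545.45544973 230.248305  ] [-1.79894983e+02 -1.01716769e-02  1.55488657e+02] [-0.42947404 -0.62138399 -0.31422203]
top cover_a 0.97 [492. -59.  29.] [270. 219.]
top cover_a 0.87 [584. -36.  32.] [263. 192.]
top cover_a 0.75 [626. 343.  -0.] [154. 182.]
top cover_a 0.68 [558. 108.  31.] [220. 199.]
top cover_a 0.63 [463.  85.  34.] [227. 228.]
top cover_a 0.58 [310. 162.   3.] [204. 274.]
top tray 0.55 [529.  25.   0.] [245. 209.]
top jar 0.52 [484.  19.  13.] [247. 222.]
top spool 0.42 [564.  34.   8.] [242. 199.]
top bottle 0.92 [ 486. -458.   -3.] [387. 221.]
top bottle 0.53 [564.  35.  10.] [242. 199.]
top bottle 0.25 [ 592. -158.    2.] [298. 191.]
scene cover_a 0.97 [629. 337.  -1.] [370. 266.]
scene cover_a 0.76 [586. -37.  32.] [241. 208.]
scene cover_a 0.61 [461.  81.  28.] [295. 193.]
scene cover_a 0.58 [491. -54.  32.] [249. 187.]
scene tray 0.91 [523.  24.  -0.] [269. 208.]
scene jar 0.62 [483.  17.  12.] [272. 196.]
scene spool 0.67 [566.  31.  11.] [266. 215.]
scene bottle 0.56 [ 485. -457.    1.] [137. 164.]
```

View pics/a.png

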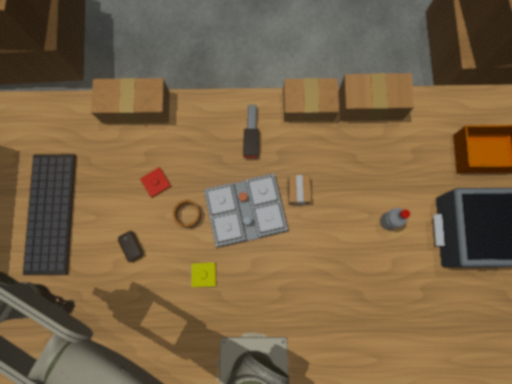

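View pics/b.png

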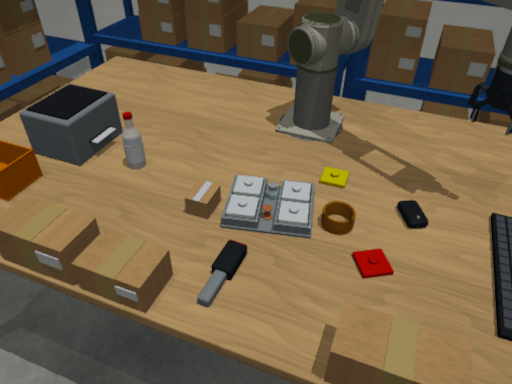

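The four white covers in the tray are the candidates, at top-view pixels (264,190), (268,218), (224,200) and (228,228). The red one at (155,182) and the yellow one at (203,275) are decoys. The tray is at about (526,25) with a yaw of about 13°. I'll turn the tool along the tray, shut the gripper and go over it.

Emit:
play_rows([
  [-1,[0,0,0],0.114],
  [-1,[0,0,0],0.114],
  [-1,[0,0,0],0.114],
  [-1,[0,0,0],0.114],
  [-1,[0,0,0],0.114],
  [-1,[0,0,0],0.114],
  [-1,[0,0,0],0.114],
  [-1,[0,0,0],0.114],
], force=40)

```text
time: 1.27
tool_pos: [248.9, 545.9, 231.3]
tcp_rot: [180.0, -0.0, 102.9]
ft_force: [0.2, 0.3, -1.1]
finger_gap: -0.2
grip_force: 0.0
```

Emit:
play_rows([
  [-1,[-18,5,0],0],
  [-1,[-36,9,0],0],
  [-1,[-36,9,0],0],
  [-1,[-36,9,0],0],
  [-1,[-36,9,0],0],
  [-1,[-36,9,0],0],
  [-1,[-36,9,0],0],
  [-1,[-36,9,0],0],
  [-1,[-36,9,0],0],
  [-1,[-36,9,0],0],
  [-1,[-36,9,0],0],
  [-1,[-36,9,0],0],
])

```text
time: 2.27
tool_pos: [445.5, 165.0, 231.7]
tcp_rot: [179.9, -0.0, 103.2]
ft_force: [0.3, 0.5, 0.0]
finger_gap: -0.2
grip_force: 0.0
```

Emit:
play_rows([
  [-1,[-36,10,0],0],
  [-1,[-36,10,0],0],
  [-1,[-36,10,0],0],
  [-1,[-20,5,0],0],
  [-1,[-10,5,0],0],
  [-1,[0,0,0],0],
  [-1,[0,0,0],0],
])

```text
time: 2.85
tool_pos: [515.3, 41.9, 231.2]
tcp_rot: [-180.0, -0.0, 103.2]
ft_force: [-1.0, 0.3, -0.4]
finger_gap: -0.2
grip_force: 0.0
```

Run:
```python
from h import *
s=sense(); print(s["time"],s["tool_pos"],s["tcp_rot"],s["ft_force"],s["finger_gap"])
p=snapshot("wrist")
print(p["world_from_camera"].round(2))
for q in ("cover_a","tray","jar","spool"):
  for d in pinpoint(q,p)[:6]:
    x=np.array(d["xyz"]);u=p["intrinsics"]@x;u=u[:2]/u[2]
    print(q,round(d["p"],2),W(p,x).round(0),u.round(0))
cv2.imwrite("pics/c.png",p["color"][:,:,::-1])
```

```text
2.85 [515.34735014  41.88628365 231.17052843] [-1.79977124e+02 -3.83172366e-02  1.03183317e+02] [-0.99008431  0.29794786 -0.38653275] -0.19915660179939818
[[ 9.7000e-01  2.2000e-01  6.0000e-02  5.0001e+02]
 [ 2.3000e-01 -9.4000e-01 -2.5000e-01  1.0506e+02]
 [-0.0000e+00  2.6000e-01 -9.7000e-01  3.7319e+02]
 [ 0.0000e+00  0.0000e+00  0.0000e+00  1.0000e+00]]
cover_a 0.95 [309. 168.  -1.] [106.  15.]
cover_a 0.94 [585. -35.  30.] [297. 240.]
cover_a 0.9 [556. 104.  34.] [305. 124.]
cover_a 0.88 [463.  83.  29.] [221. 123.]
cover_a 0.86 [493. -57.  30.] [222. 239.]
tray 0.91 [525.  20.  -3.] [261. 181.]
jar 0.77 [488.  19.  10.] [232. 178.]
spool 0.97 [569.  30.  10.] [296. 184.]
spool 0.75 [527.  22.  -4.] [262. 180.]
```

View pics/c.png

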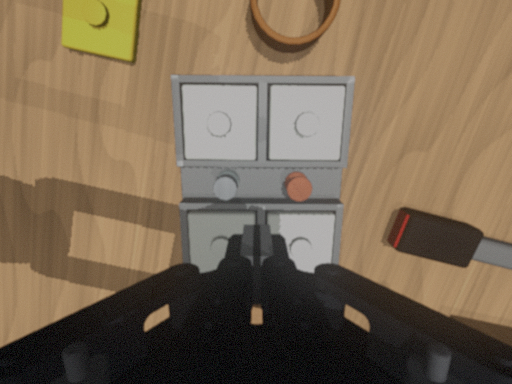

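Emit:
play_rows([
  [-1,[27,-14,20],0],
  [-1,[27,-14,30],0],
  [-1,[28,-14,30],0],
  [-1,[0,0,36],0],
  [-1,[0,0,30],0],
  [-1,[0,0,20],0],
  [-1,[0,0,10],0],
  [-1,[0,0,0],0],
  [-1,[0,0,0],0],
])

```text
time: 3.85
tool_pos: [457.2, 110.6, 57.8]
tcp_rot: [-180.0, -0.0, 103.3]
ft_force: [0.3, -0.2, 1.0]
finger_gap: 0.1
grip_force: 0.0
```

Emit:
play_rows([
  [-1,[0,0,2],0],
  [-1,[0,0,2],0],
  [-1,[0,0,1],0],
  [-1,[0,0,0],0],
])

```text
time: 4.18
tool_pos: [457.6, 110.3, 52.8]
tcp_rot: [179.9, 0.0, 103.2]
ft_force: [-0.6, 0.1, 0.1]
finger_gap: 0.2
grip_force: 0.0
```

Emit:
play_rows([
  [-1,[0,0,1],0],
  [-1,[0,0,0],0],
])

```text
time: 4.35
tool_pos: [457.2, 110.2, 51.3]
tcp_rot: [180.0, 0.0, 103.2]
ft_force: [-0.5, 0.9, -0.6]
finger_gap: -0.1
grip_force: 0.0
```

Emit:
play_rows([
  [-1,[0,0,1],0],
  [-1,[0,0,0],0],
])

```text
time: 4.52
tool_pos: [457.0, 110.2, 50.1]
tcp_rot: [-180.0, -0.0, 103.2]
ft_force: [-0.9, 0.7, -0.1]
finger_gap: 0.2
grip_force: 0.0
```

Emit:
play_rows([
  [-1,[0,0,1],0],
  [-1,[0,0,1],0],
  [-1,[0,0,0],0],
])

```text
time: 4.77
tool_pos: [456.9, 110.2, 47.9]
tcp_rot: [-180.0, -0.0, 103.2]
ft_force: [-0.4, 0.3, 0.1]
finger_gap: -0.1
grip_force: 0.0
```

Emit:
play_rows([
  [-1,[0,0,1],0],
  [-1,[0,0,0],0],
])

```text
time: 4.93
tool_pos: [456.9, 110.3, 47.0]
tcp_rot: [-180.0, -0.0, 103.2]
ft_force: [-0.7, 0.2, 0.3]
finger_gap: 0.2
grip_force: 0.0
```

Emit:
play_rows([
  [-1,[0,0,1],0],
  [-1,[0,0,0],0],
])

```text
time: 5.1
tool_pos: [457.0, 110.3, 46.0]
tcp_rot: [-180.0, -0.0, 103.2]
ft_force: [-0.2, -0.2, -0.7]
finger_gap: 0.3
grip_force: 0.0
```

Emit:
play_rows([
  [-1,[0,0,0.5],0],
  [-1,[0,0,0],0],
])

```text
time: 5.27
tool_pos: [457.1, 110.2, 45.6]
tcp_rot: [-180.0, 0.0, 103.2]
ft_force: [-0.2, -0.1, -0.5]
finger_gap: -0.1
grip_force: 0.0
```

Emit:
play_rows([
  [-1,[0,0,0.5],0],
  [-1,[0,0,0],0],
])

```text
time: 5.43
tool_pos: [457.2, 110.3, 45.6]
tcp_rot: [180.0, 0.0, 103.2]
ft_force: [-2.3, -0.9, 4.4]
finger_gap: -0.0
grip_force: 2.4
```

Emit:
play_rows([
  [-1,[0,0,0.5],0],
  [-1,[0,0,0],0],
])

```text
time: 5.6
tool_pos: [457.2, 110.3, 45.6]
tcp_rot: [-180.0, 0.0, 103.2]
ft_force: [-5.5, -0.8, 9.9]
finger_gap: -0.2
grip_force: 5.2
```

Emit:
play_rows([
  [-1,[0,0,0.5],0],
  [-1,[0,0,0],0],
])

```text
time: 5.77
tool_pos: [457.2, 110.3, 45.5]
tcp_rot: [-180.0, 0.0, 103.2]
ft_force: [-7.3, -0.5, 17.0]
finger_gap: 0.0
grip_force: 7.9
```

Cover (-47,+72) is rigid at 45.6, so it is seated. Next is (+47,+72).

Emit:
play_rows([
  [-1,[0,0,-10],0],
  [-1,[0,31,0],0],
  [-1,[0,31,0],0],
  [-1,[0,32,0],0],
  [-1,[0,0,0],0],
  [-1,[0,0,3],0],
  [-1,[0,0,2],0],
  [-1,[0,0,0],0],
])

```text
time: 6.43
tool_pos: [547.2, 131.6, 48.4]
tcp_rot: [-179.9, -0.0, 103.2]
ft_force: [-0.2, -0.1, -0.5]
finger_gap: -0.6
grip_force: 0.0
```

Emit:
play_rows([
  [-1,[0,0,0.5],0],
  [-1,[0,0,0.5],0],
  [-1,[0,0,0],0],
])

```text
time: 6.68
tool_pos: [548.2, 131.7, 48.5]
tcp_rot: [180.0, 0.0, 103.2]
ft_force: [-0.2, -0.1, -0.4]
finger_gap: -0.4
grip_force: 0.0
```

Emit:
play_rows([
  [-1,[0,0,0.5],0],
  [-1,[0,0,0],0],
])

```text
time: 6.85
tool_pos: [548.5, 131.8, 47.9]
tcp_rot: [180.0, 0.0, 103.2]
ft_force: [-0.9, 0.2, -0.2]
finger_gap: -0.0
grip_force: 0.0
```

Emit:
play_rows([
  [-1,[0,0,0.5],0],
  [-1,[0,0,0],0],
])

```text
time: 7.02
tool_pos: [548.6, 131.8, 47.2]
tcp_rot: [180.0, 0.0, 103.2]
ft_force: [-0.6, 0.7, -0.0]
finger_gap: -0.3
grip_force: 0.0
```

Emit:
play_rows([
  [-1,[0,0,0.5],0],
  [-1,[0,0,0],0],
])

```text
time: 7.18
tool_pos: [548.5, 131.8, 46.6]
tcp_rot: [-180.0, -0.0, 103.2]
ft_force: [-0.1, 0.2, 0.4]
finger_gap: -0.3
grip_force: 0.0
```

Emit:
play_rows([
  [-1,[0,0,0.5],0],
  [-1,[0,0,0],0],
])

```text
time: 7.35
tool_pos: [548.5, 131.8, 46.1]
tcp_rot: [-180.0, -0.0, 103.2]
ft_force: [0.5, -0.5, -0.1]
finger_gap: 0.2
grip_force: 0.0
```

Emit:
play_rows([
  [-1,[0,0,0.5],0],
  [-1,[0,0,0],0],
])

```text
time: 7.52
tool_pos: [548.5, 131.8, 45.6]
tcp_rot: [-180.0, 0.0, 103.2]
ft_force: [-0.3, -0.1, -0.4]
finger_gap: 0.1
grip_force: 0.0
```

Emit:
play_rows([
  [-1,[0,0,0.5],0],
  [-1,[0,0,0],0],
])

```text
time: 7.68
tool_pos: [548.6, 131.8, 45.3]
tcp_rot: [180.0, 0.0, 103.2]
ft_force: [-1.3, 0.2, 1.2]
finger_gap: 0.1
grip_force: 0.8
```

Emit:
play_rows([
  [-1,[0,0,0.5],0],
  [-1,[0,0,0],0],
])

```text
time: 7.85
tool_pos: [548.7, 131.8, 45.3]
tcp_rot: [180.0, 0.0, 103.2]
ft_force: [-3.2, -0.4, 6.6]
finger_gap: 0.3
grip_force: 3.2
```

(+47,+72) is rigid at 45.3, so it is seated too. Next is (+47,-72), crossing at z≈75.

Emit:
play_rows([
  [-1,[0,0,-30],0],
  [-1,[-20,0,0],0],
  [-1,[-36,0,0],0],
  [-1,[-36,0,0],0],
  [-1,[-36,0,0],0],
  [-1,[-36,0,0],0],
  [-1,[-24,0,0],0],
  [-1,[-14,0,0],0],
  [-1,[0,0,15],0],
  [-1,[0,0,8],0],
  [-1,[0,0,2],0],
  [-1,[0,0,0],0],
])

```text
time: 8.85
tool_pos: [593.9, -63.8, 48.7]
tcp_rot: [-179.9, -0.1, 103.3]
ft_force: [-0.1, -0.2, -0.5]
finger_gap: 0.2
grip_force: 0.0
```

Emit:
play_rows([
  [-1,[0,0,0],0],
])

```text
time: 8.93
tool_pos: [594.6, -63.8, 49.6]
tcp_rot: [-180.0, -0.0, 103.3]
ft_force: [-0.4, 0.5, -0.4]
finger_gap: -0.1
grip_force: 0.0
```

Emit:
play_rows([
  [-1,[0,0,0.5],0],
  [-1,[0,0,0.5],0],
  [-1,[0,0,0],0],
])

```text
time: 9.18
tool_pos: [595.0, -64.4, 49.0]
tcp_rot: [180.0, 0.0, 103.3]
ft_force: [-0.6, 0.2, -0.6]
finger_gap: -0.0
grip_force: 0.0
```

Emit:
play_rows([
  [-1,[0,0,0.5],0],
  [-1,[0,0,0],0],
])

```text
time: 9.35
tool_pos: [594.9, -64.7, 48.3]
tcp_rot: [180.0, 0.0, 103.2]
ft_force: [-0.3, -0.1, -0.6]
finger_gap: -0.0
grip_force: 0.0
```

Emit:
play_rows([
  [-1,[0,0,0.5],0],
  [-1,[0,0,0],0],
])

```text
time: 9.52
tool_pos: [594.9, -64.8, 47.8]
tcp_rot: [180.0, 0.0, 103.2]
ft_force: [-0.9, 0.5, -0.7]
finger_gap: -0.2
grip_force: 0.0
```

Emit:
play_rows([
  [-1,[0,0,0.5],0],
  [-1,[0,0,0],0],
])

```text
time: 9.68
tool_pos: [594.9, -64.9, 47.7]
tcp_rot: [180.0, 0.0, 103.2]
ft_force: [-2.7, 0.6, 5.2]
finger_gap: 0.1
grip_force: 2.3
```

Emit:
play_rows([
  [-1,[0,0,0.5],0],
  [-1,[0,0,0],0],
])

```text
time: 9.85
tool_pos: [594.9, -64.9, 47.6]
tcp_rot: [180.0, 0.0, 103.2]
ft_force: [-5.1, 1.4, 9.2]
finger_gap: 0.1
grip_force: 4.5
```

Emit:
play_rows([
  [-1,[0,0,0.5],0],
  [-1,[0,0,0],0],
])

```text
time: 10.02
tool_pos: [595.0, -64.9, 47.6]
tcp_rot: [180.0, 0.0, 103.2]
ft_force: [-7.7, 1.2, 12.5]
finger_gap: -0.3
grip_force: 6.4
```

Emit:
play_rows([
  [-1,[0,0,0.5],0],
  [-1,[0,0,0],0],
])

```text
time: 10.18
tool_pos: [595.0, -64.9, 47.6]
tcp_rot: [180.0, 0.0, 103.2]
ft_force: [-8.7, 1.1, 16.8]
finger_gap: 0.2
grip_force: 8.3
```

Emit:
play_rows([
  [-1,[0,0,0.5],0],
  [-1,[0,0,0],0],
])

```text
time: 10.35
tool_pos: [595.0, -64.9, 47.6]
tcp_rot: [180.0, 0.0, 103.2]
ft_force: [-11.1, 1.5, 20.8]
finger_gap: -0.2
grip_force: 10.3
```

That one is rigid at 47.6, so it is seated. By elimination (-47,-72) should rock.

Emit:
play_rows([
  [-1,[0,0,-8],0],
  [-1,[0,-31,0],0],
  [-1,[0,-32,0],0],
  [-1,[0,-32,0],0],
  [-1,[0,0,0],0],
  [-1,[0,0,3],0],
  [-1,[0,0,1],0],
  [-1,[0,0,0],0],
])

```text
time: 11.02
tool_pos: [503.6, -86.7, 49.6]
tcp_rot: [179.9, 0.0, 103.2]
ft_force: [0.2, 0.1, -0.6]
finger_gap: 0.2
grip_force: 0.0
```

Emit:
play_rows([
  [-1,[0,0,0.5],0],
  [-1,[0,0,0.5],0],
  [-1,[0,0,0],0],
])

```text
time: 11.27
tool_pos: [502.9, -86.5, 48.2]
tcp_rot: [180.0, 0.0, 103.3]
ft_force: [-0.3, 0.5, -0.3]
finger_gap: 0.1
grip_force: 0.0
```

Emit:
play_rows([
  [-1,[0,0,0.5],0],
  [-1,[0,0,0.5],0],
  [-1,[0,0,0],0],
])

```text
time: 11.52
tool_pos: [502.6, -86.7, 47.3]
tcp_rot: [180.0, 0.0, 103.2]
ft_force: [-0.3, -0.9, 0.5]
finger_gap: -0.2
grip_force: 0.4
```

Emit:
play_rows([
  [-1,[0,0,0.5],0],
  [-1,[0,0,0.5],0],
  [-1,[0,0,0],0],
])

```text
time: 11.77
tool_pos: [502.6, -86.8, 46.4]
tcp_rot: [180.0, 0.0, 103.2]
ft_force: [0.3, -1.7, 2.2]
finger_gap: 0.2
grip_force: 1.0
```

Emit:
play_rows([
  [-1,[0,0,0.5],0],
  [-1,[0,0,0],0],
])

```text
time: 11.93
tool_pos: [502.6, -86.8, 45.9]
tcp_rot: [180.0, 0.0, 103.2]
ft_force: [0.1, -2.8, 2.2]
finger_gap: 0.1
grip_force: 1.3
```

It yields, so this is the rocking one. I'll tip it a bit more, hold and look.

Emit:
play_rows([
  [-1,[0,0,0.5],0],
  [-1,[0,0,0.5],0],
  [-1,[0,0,0],0],
])

```text
time: 12.18
tool_pos: [502.7, -86.9, 45.0]
tcp_rot: [180.0, 0.0, 103.2]
ft_force: [1.5, -3.3, 2.9]
finger_gap: 0.0
grip_force: 1.9
```

Emit:
play_rows([
  [-1,[0,0,0.5],0],
  [-1,[0,0,0],0],
  [-1,[0,0,0],0],
])

```text
time: 12.43
tool_pos: [502.8, -87.0, 44.8]
tcp_rot: [180.0, 0.0, 103.2]
ft_force: [0.3, -3.1, 6.2]
finger_gap: -0.1
grip_force: 3.4
```

Run:
```python
from h import *
p=snapshot("wrist")
cv2.imwrite("pics/d.png",p["color"][:,:,::-1])
p=snapshot("scene")
cv2.imwrite("pics/e.png",cv2.resize(p["color"][150:250,200:330,::-1],None,fx=6,fy=6,interpolation=3))
```

```text
(no output)
```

View pics/e.png

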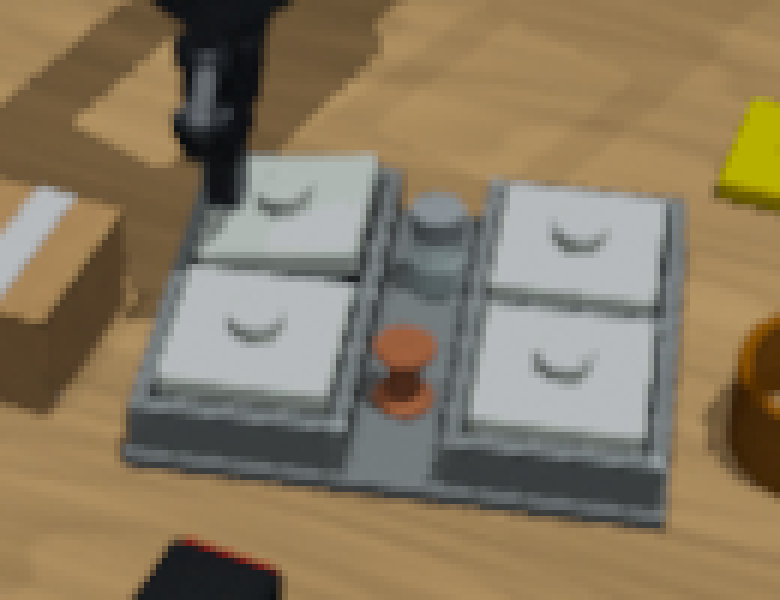

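The picture shows the cover at crop (290,210) tilted, shaded differently and with its aisle edge raised. Step 1 is met, so now I press the middle.

Emit:
play_rows([
  [-1,[0,0,-4],0],
  [-1,[0,0,-20],0],
  [-1,[0,0,0],0],
  [-1,[16,-1,0],0],
  [-1,[15,0,0],0],
  [-1,[0,0,4],0],
  [-1,[0,0,4],0],
  [-1,[0,0,0],0],
])

```text
time: 13.2
tool_pos: [493.3, -56.6, 58.7]
tcp_rot: [-179.9, -0.0, 103.3]
ft_force: [0.1, 0.5, -0.0]
finger_gap: 0.1
grip_force: 0.0
```

Emit:
play_rows([
  [-1,[0,0,1],0],
  [-1,[0,0,1],0],
  [-1,[0,0,0.5],0],
  [-1,[0,0,0.5],0],
  [-1,[0,0,0],0],
])

```text
time: 13.62
tool_pos: [494.6, -57.1, 57.7]
tcp_rot: [180.0, 0.0, 103.2]
ft_force: [-2.0, 0.4, 3.9]
finger_gap: 0.0
grip_force: 1.8
```

Emit:
play_rows([
  [-1,[0,0,0.5],0],
  [-1,[0,0,0.5],0],
  [-1,[0,0,0],0],
])

```text
time: 13.87
tool_pos: [494.7, -57.1, 57.1]
tcp_rot: [180.0, 0.0, 103.2]
ft_force: [-4.0, -0.6, 8.0]
finger_gap: 0.1
grip_force: 3.8
```

Emit:
play_rows([
  [-1,[0,0,0.5],0],
  [-1,[0,0,0.5],0],
  [-1,[0,0,0],0],
])

```text
time: 14.12
tool_pos: [494.7, -57.1, 56.1]
tcp_rot: [180.0, 0.0, 103.2]
ft_force: [-3.5, -0.5, 8.6]
finger_gap: 0.1
grip_force: 4.2
```

Emit:
play_rows([
  [-1,[0,0,0.5],0],
  [-1,[0,0,0.5],0],
  [-1,[0,0,0],0],
])

```text
time: 14.37
tool_pos: [494.7, -57.1, 55.2]
tcp_rot: [180.0, 0.0, 103.2]
ft_force: [-3.7, 0.7, 8.4]
finger_gap: -0.1
grip_force: 4.2
```

The stud is sliding at about 8.5 N. I'll continue to bottom, expected at about z=52.5.

Emit:
play_rows([
  [-1,[0,0,0.5],0],
  [-1,[0,0,0.5],0],
  [-1,[0,0,0.5],0],
  [-1,[0,0,0.5],0],
  [-1,[0,0,0],0],
])

```text
time: 14.78
tool_pos: [494.6, -57.0, 53.1]
tcp_rot: [180.0, 0.0, 103.2]
ft_force: [-4.2, -0.5, 8.6]
finger_gap: -0.2
grip_force: 4.3
```

Emit:
play_rows([
  [-1,[0,0,0.5],0],
  [-1,[0,0,0.5],0],
  [-1,[0,0,0],0],
])

```text
time: 15.03
tool_pos: [494.5, -57.1, 52.7]
tcp_rot: [-180.0, 0.0, 103.2]
ft_force: [-8.1, -0.1, 17.0]
finger_gap: 0.1
grip_force: 8.2
```

Emit:
play_rows([
  [-1,[0,0,0.5],0],
  [-1,[0,0,0],0],
])

```text
time: 15.2
tool_pos: [494.5, -57.1, 52.7]
tcp_rot: [-180.0, 0.0, 103.2]
ft_force: [-11.6, 1.8, 22.0]
finger_gap: -0.3
grip_force: 10.6
```

Emit:
play_rows([
  [-1,[0,0,0.5],0],
  [-1,[0,0,0],0],
])

```text
time: 15.37
tool_pos: [494.6, -57.1, 52.7]
tcp_rot: [-180.0, 0.0, 103.2]
ft_force: [-14.1, 1.3, 26.0]
finger_gap: 0.2
grip_force: 13.1
```

It bottomed firmly after 5 mm of travel. I'll retreat, check and hand in.

Emit:
play_rows([
  [-1,[0,0,-3],0],
  [-1,[0,0,-10],0],
  [-1,[0,0,-30],0],
  [-1,[0,0,-35],0],
  [-1,[0,0,-35],0],
  [-1,[0,0,-30],0],
  [-1,[0,0,0],0],
  [-1,[0,0,0],0],
  [-1,[0,0,0],0],
])

```text
time: 16.12
tool_pos: [494.1, -56.7, 193.0]
tcp_rot: [180.0, -0.0, 103.2]
ft_force: [0.9, 0.3, -0.1]
finger_gap: 0.1
grip_force: 0.0
```

Run:
```python
from h import *
p=snapshot("scene")
cv2.imwrite("pics/f.png",cv2.resize(p["color"][150:250,200:330,::-1],None,fx=6,fy=6,interpolation=3))
```

```text
(no output)
```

View pics/f.png

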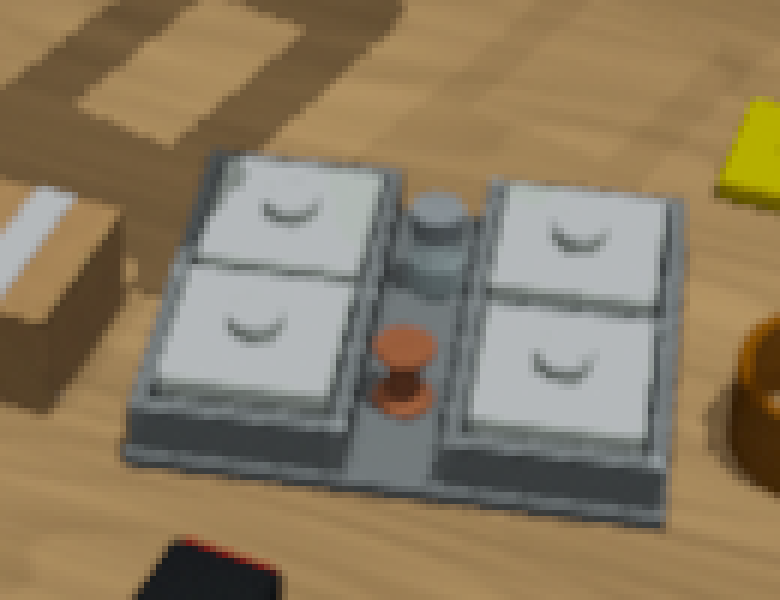

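All four covers lie level. The pressed one at crop (290,210) now sits low in its pocket, and the jar and spool have not moved.

```bash
python3 -c "
from bench import *
print(hand_in())"
```

```text
the job is handed in; nothing more can be done
None
```

The rocking cover was the one in the tray pocket at x = -47, y = -72 mm; I tipped it at its side, pressed its middle down about 5 mm until it stopped, saw all four covers level in the last picture, and handed the job in (no verdict was returned).

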